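# Clamp a gear-lever plinth in a crank-operated spring clamp

### The job

Set the walnut gear-lever plinth flat on the steel bed of the blue clamp, centred between the rubber-faced jaw and the fence with its long sides facing them, and let go of it. Then take the crank by its loose orange sleeve, turn it counter-clockwise (seen from above) over its stiff start, and keep it firmly gripped while the spring drives it on, easing the jaw up by feel until the plinth is pinched square against the fence and the fence has no more play, held by the spring alone: never let the crank run on by itself or the jaw snap shut, and do not force the crank on once it pinches. Finally let go of the sleeve, leaving the other things on the bench alone.

Things in the scene. Friction and masses are not known exactly. Their poses are not given: they have to be found in the camera images.
- plinth: loose walnut gear-lever plinth, 160 g: a board 100 (its x) x 60 (y) x 16 mm high with a raised block in the middle of its top, 40 (x) x 28 (y) mm, from 16 to 46 mm high, to grip it by. Origin: centre of the underside. On the bed its x lies along the clamp's x, either way round.
- clamp: blue bench clamp, fixed, 190 (x) x 400 (y) mm; its y axis runs from the crank end (-y) to the fence end. Blue gear housing under the crank, up to 58 mm high; steel bed 130 mm wide (x) from y = -10 to 175 mm, top 30 mm above the bench. Origin on the bench; jaw, bed and crank lie on its x = 0 line.
- bed (a point): on the top face of the bed, 44 mm along +y from the clamp's origin; its axes are those of the clamp. A good place for the middle of the plinth: it has 10 to 28 mm to spare towards the fence and 14 mm towards the parked jaw.
- jaw: sliding jaw, rubber-faced steel bar 90 mm wide, 20 mm high above the bed; origin in the middle of its pressing face at bed height, axes as the clamp; parked, its face is at the clamp's y = 0. It slides along +y to the fence, always pushed that way by a spring of 24 to 30 N; only the crank holds it back.
- fence: dark steel fence bar, 90 mm wide, 20 mm high, at the +y end of the bed in front of its blue bracket; origin in the middle of the face that looks at the jaw, at bed height. It starts 84 to 102 mm from the clamp's origin. It has end play: pushed, it slides back 0 to 8 mm, different each time and not to be seen beforehand, against 2 N before it bears firm on the bracket.
- crank_axis (a point): on the crank's upright axis, 100 mm above the bench. Beyond 0.8 rad the spring pulls the sleeve onward with up to 6 N (friction 0.7 N); let go there and the jaw snaps shut. Once the plinth is pinched and the fence bears firm, this pull fades to nothing; turning further only squeezes the plinth, about 5 N more for each newton at the sleeve.
- crank (a joint): crank angle, rad: 0 = parked against its stop (sleeve towards the clamp's -y, by a yellow mark), growing counter-clockwise from above to 6.0. An eccentric couples it to the jaw: the first 0.8 rad draw the jaw back 1.4 mm and need up to 2 N at the sleeve; then the jaw advances (by 0 mm at 1.6 rad, 4 at 2.4, 11 at 3.2, 21 at 4.0, 34 at 5.0, 41 at 5.5) while its spring drives the crank on.
- sleeve: orange grip sleeve, upright, 24 mm diameter, 58 mm long (from 77 to 135 mm above the bench), spins freely on its pin 60 mm from the crank's axis; origin at the middle of its lower end.
- stone: bystander: grey sharpening stone 170 x 50 x 35 mm, origin centre of underside
- tape_roll: bystander: green tape roll, 84 mm diameter, 25 mm high, origin centre of underside
- glue_tin: bystander: tin 70 mm diameter, 100 mm high, origin centre of underside
- offcut: bystander: flat walnut offcut without a raised block, 120 x 45 x 16 mm, origin centre of underside
Mind the look-alikes: they are no part of the job. Several things look just like the plinth: the one meant starts farthest to the robot's left.

How it is judged:
By the outcome, as a careful person would: the job done as asked, in the order asked, and still so for the second after the job is handed in, with the robot touching nothing.
It also fails if it takes over 64 s, if anything falls off the work surface, if the arm or the gripper's body presses on something with over 40 N, if the wrist force passes 120 N, or if a joint passes its speed limit or range.

### The arm

A 7-joint arm with a two-finger parallel gripper is mounted at the origin on the work surface. World frame = base frame: x ahead of the robot, y to its left, z up, the work surface at z = 0. Lengths are in m, angles in rad, forces in N, time in s.
With the tool pointing down it reaches from about 0.35 to 0.9 m from the base axis. Payload 8.1 kg.
Tool frame: the origin (TCP) lies midway between the tips of the shut fingers; the grasp point (between the pads) lies behind it (arm.tcp_to_grasp is the z of the grasp point in the tool frame, in m); z points along the fingers, y is the line along which they close (so a half turn about z gives the same grasp; the last joint's range is limited). The gripper opens to 92 mm and grips with 3 to 60 N. Pads are 19 mm wide; open, the fingers measure 130 mm over their backs; the gripper's body (75 mm by 190 mm) begins 47 mm behind the grasp point.
Start: joints at [1.127, 0.434, 0.025, 1.573, -0.012, 1.134, -0.075], TCP at [0.209, -0.589, 0.227] pointing down, gripper open.
Joint ranges: [-2.62, 2.62], [-0.44, 2.09], [-1.27, 1.32], [0.08, 2.57], [-1.32, 4.46], [0.12, 2], [-2.74, 2.74]. Speed limits (rad/s): [2.22, 2.22, 3.01, 3.01, 3.14, 3.14, 3.14].

### API

Orientations are given as a rotation vector (axis times angle).
In Python, from cell import readout, vision, arm gives the robot as it stands.
- The arm moves only by the tool carry_out, never from a script. Its argument "increments" is one flat list of numbers, 6 for each row, row after row: the shift along the world's x, y, z in mm, then the turn, a rotation vector about the world's x, y, z in rad. In form: [tx, ty, tz, wx, wy, wz, tx, ty, tz, wx, wy, wz, ...]. A call has 1 to 20 rows; each row shifts and turns the commanded pose from where the row before left it; what a row does not reach is not made up. A row lasts 1/8 s, in which the tool goes at most 62.5 mm and 10.7 degrees, less where a joint would pass 70% of its speed; a pose out of reach is approached as far as the arm can. A call with a gripper value outside its range is refused whole. "grip" is the closure, from 0 (fully open) to 1 (shut), set as the call begins (left out, the last holds). The fingers move at their own pace and stop on an object; "newtons" is the grip in N (left out, the last holds). Time passes only in rows, so rows that do not move let the fingers close. It gives the time, the measured TCP pose, the force, the opening and the grip force at its end, in the units of the state.
- readout.observe(): the state, without advancing time (a new reading comes with each control period).
- vision.get_image(name): name is "scene" or "top"; returns the picture (480x640x3 uint8, red, green, blue); there is no depth.
- vision.calibration(name): a dict with "fov_y" (degrees; the focal length in pixels is half the picture's height over the tangent of half this angle, whatever the lens; pixels are square), "cx", "cy" (the principal point, pixels), "pose" (4x4, takes a point from camera to world coordinates). Camera axes: x right, y up, looking along -z (the intrinsics and any distortion apply to the point x, -y, -z); pixel columns grow to the right and rows downward; lengths in m; the calibration is good to about 2 mm. A picture is of the moment at which its call begins. calibration takes no time and is no camera call.
- arm.sign_off(): hands the job in; it is judged then, once.
The state is a dict: "clock": time; "joints": joint angles; "dq": joint speeds; "joint_efforts": joint torques, N m; "position": TCP position; "ee_rot": TCP orientation; "force": force on the tool from outside, world axes, zero at the start; "ft_torque": the same for the moment, N m; "width": opening from 0.0 (shut) to 1.0 (fully open); "gripper_force": force on a finger pad.
Only numpy, scipy, OpenCV 4.12 (cv2) and the standard library are available. Lean on these libraries where they do the work, as an engineer would, in place of code of your own. Each camera call takes 0.05 s, during which the arm holds its last target. There are 200 camera calls.

## Working session

There is one attempt and no reset: what is moved stays moved. The work goes in short steps, Python scripts to look and compute and a tool call to move; the robot and the scene stay as the last step left them, time stands still between calls to the robot, and variables do not carry over. Pictures are saved under pics/ and viewed, at most 10 in all, crops included, and the job is handed in when it is done.

Besides the shell and the picture viewer there is one more tool, called as a command line: name --argument value ..., lists and objects as JSON in quotes. carry_out: Moves the arm, as the interface text tells. Its arguments: {"type":"object","properties":{"increments":{"type":"array","items":{"type":"number"}},"grip":{"type":"number"},"newtons":{"type":"number"}},"required":["increments"]}

```bash
mkdir -p pics; ls; python3 - <<'E'
from cell import readout, vision, arm
import cv2,numpy as np
for n in("scene","top"):
    im=vision.get_image(n); cv2.imwrite(f"pics/{n}0.png",im[:,:,::-1])
    c=vision.calibration(n); print(n,{k:(np.round(v,3).tolist() if k=="pose" else v) for k,v in c.items()})
print(readout.observe()); print(arm.tcp_to_grasp)
E
```

```text
pics
scene {'fov_y': 45.492828224630124, 'cx': 337.61600200614976, 'cy': 232.73785160266627, 'pose': [[0.775, -0.456, 0.437, 1.187], [0.632, 0.564, -0.532, -0.77], [-0.004, 0.689, 0.725, 1.175], [0.0, 0.0, 0.0, 1.0]]}
top {'fov_y': 56.64834913737554, 'cx': 314.1407266021515, 'cy': 240.794636269877, 'pose': [[-0.059, 0.974, -0.218, 0.261], [-0.998, -0.057, 0.018, 0.026], [0.005, 0.218, 0.976, 1.256], [0.0, 0.0, 0.0, 1.0]]}
{'clock': 0.1, 'joints': array([ 1.12743477,  0.43515641,  0.0249479 ,  1.57398443, -0.01158604,
        1.13396667, -0.07509289]), 'dq': array([ 0.00078353, -0.00038328,  0.00028678, -0.00219809, -0.00183494,
       -0.00172845, -0.00182829]), 'joint_efforts': array([ 3.88518107e-03, -6.69127679e+01,  9.88533497e-01, -3.15145075e+01,
       -6.04609516e-02,  3.74637265e-02,  1.90486679e-05]), 'position': array([ 0.20869349, -0.58866478,  0.2260296 ]), 'ee_rot': array([-3.09480818e+00, -5.32405829e-01,  5.60218305e-04]), 'force': array([-0.12051123,  0.24232376,  0.0072674 ]), 'ft_torque': array([ 0.02192181, -0.02795021, -0.08221715]), 'gripper_force': 0.0, 'width': 0.9975537764853097}
-0.0188
```

View pics/scene0.png

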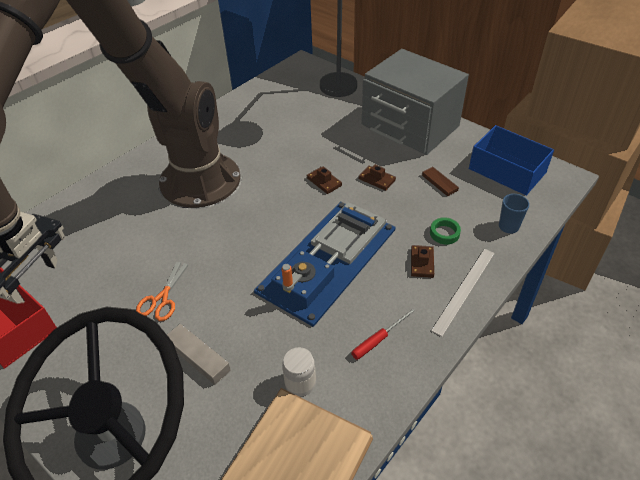

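View pics/top0.png

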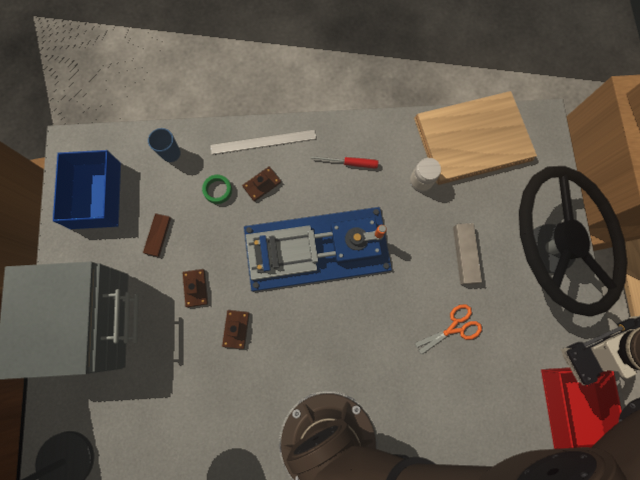

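The scene view shows the clamp at about (325,262), with the orange sleeve at (287,275). Two plinth look-alikes sit at (323,179) and (377,176), and a third at (422,260). In the top view the leftmost one is at (195,288). I'll take enlarged crops to get exact pixels.

```bash
cat > h.py <<'E'
import numpy as np,cv2
from cell import vision
C={n:vision.calibration(n) for n in("scene","top")}
F={n:240/np.tan(np.radians(C[n]["fov_y"]/2)) for n in C}
def ray(n,u,v):
    c=C[n];P=np.array(c["pose"]);d=P[:3,:3]@np.array([(u-c["cx"])/F[n],-(v-c["cy"])/F[n],-1]);return P[:3,3],d/np.linalg.norm(d)
def plane(n,u,v,z):
    o,d=ray(n,u,v);return o+d*(z-o[2])/d[2]
def tri(t,s):
    o,d=ray("top",*t);p,e=ray("scene",*s);a=np.linalg.lstsq(np.c_[d,-e],p-o,rcond=None)[0]
    x,y=o+a[0]*d,p+a[1]*e;return (x+y)/2,np.linalg.norm(x-y)
def proj(n,X):
    c=C[n];P=np.array(c["pose"]);q=P[:3,:3].T@(np.array(X)-P[:3,3]);return c["cx"]-F[n]*q[0]/q[2],c["cy"]+F[n]*q[1]/q[2]
def crop(n,u0,v0,w,h,k,out,im=None):
    im=vision.get_image(n) if im is None else im
    c=cv2.resize(im[v0:v0+h,u0:u0+w],None,fx=k,fy=k,interpolation=cv2.INTER_CUBIC)[:,:,::-1].copy()
    for i in range(0,w,10): cv2.line(c,(i*k,0),(i*k,6 if (u0+i)%50 else 16),(0,255,255),1); (u0+i)%20 or cv2.putText(c,str(u0+i),(i*k,26),0,.35,(0,255,255),1)
    for i in range(0,h,10): cv2.line(c,(0,i*k),(6,i*k),(0,255,255),1); (v0+i)%20 or cv2.putText(c,str(v0+i),(8,i*k+4),0,.35,(0,255,255),1)
    cv2.imwrite(out,c)
E
python3 - <<'E'
from h import *
t=cv2.cvtColor(cv2.imread("pics/top0.png"),4);s=cv2.cvtColor(cv2.imread("pics/scene0.png"),4)
crop("top",160,200,240,140,3,"pics/tc.png",t)
crop("scene",240,150,160,180,3,"pics/sc.png",s)
for p in((195,288),(236,330),(262,183)): X=plane("top",*p,0.02); print(p,X.round(3),np.round(proj("scene",X)))
E
```

```text
(195, 288) [0.422 0.341 0.02 ] [375. 174.]
(236, 330) [0.301 0.23  0.02 ] [321. 177.]
(262, 183) [0.719 0.145 0.02 ] [420. 258.]
```

View pics/tc.png

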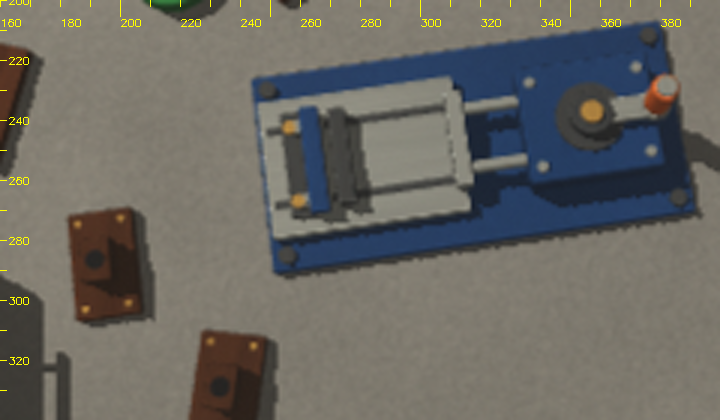

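View pics/sc.png

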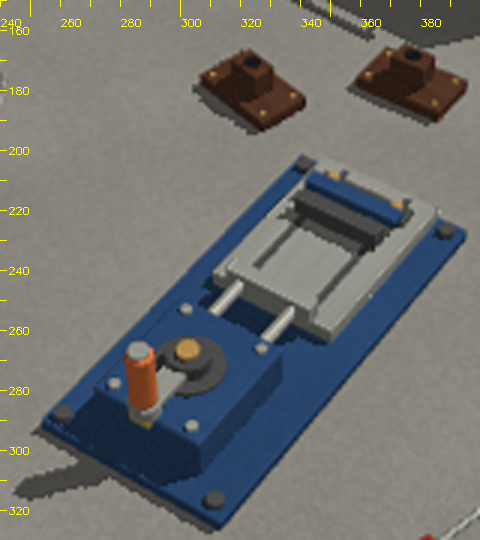

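The target plinth is the one at top (195,288) and scene (377,176). Its block cap is at top (191.5,286.3) and scene (377.7,168). The base feet, bolt (357,237), sleeve top (382,229) and fence (about 275) can all be read from these crops, so I'll triangulate them.

```bash
python3 - <<'E'
from h import *
T={"f++":((249.5,230),(385.5,227)),"f-+":((256,285),(338.5,204)),"f--":((386.5,266),(260,287)),"f+-":((376,211.5),(310.5,316.5)),
"sleevetop":((382,229),(286.5,267)),"bolt":((357,237),(302.5,266.5)),"plcap":((191.5,286.3),(377.7,168)),"stud a":((200,272.5),(393,179)),"stud b":((185.5,274.5),(385,184)),
"jawend+":((311,231),(346.5,258.5)),"jawend-":((316,261),(313.5,240))}
P={}
for k,v in T.items(): P[k],e=tri(*v); print(k,(1000*P[k]).round(1),round(e*1000,1))
y=(P["f++"]+P["f-+"]-P["f--"]-P["f+-"]);print("yaw y-axis from x (feet)",np.degrees(np.arctan2(y[1],y[0])), "centre",sum(P[k] for k in P if k[0]=="f")/4)
im=cv2.imread("pics/top0.png");hsv=cv2.cvtColor(im,cv2.COLOR_BGR2HSV)
# target plinth mask
m=((hsv[...,0]<15)&(hsv[...,1]>90)).astype(np.uint8);m=cv2.morphologyEx(m,cv2.MORPH_CLOSE,np.ones((5,5)))
for c in cv2.findContours(m,0,2)[0]:
    r=cv2.minAreaRect(c)
    if 160<r[0][0]<280 and 150<r[0][1]<360 and cv2.contourArea(c)>200:
        b=cv2.boxPoints(r);Q=np.array([plane("top",*p,.016) for p in b])*1000;print(r,Q.round(0)[:,:2].tolist(),Q.mean(0).round(1))
S=[plane("top",*p,.016)*1000 for p in((185.5,274.5),(200,272.5),(202.5,301),(188.5,303))];print("studs",np.round(S,1)[:,:2].tolist(),np.mean(S,0).round(1))
# blue base
m=cv2.inRange(hsv,(100,100,30),(125,255,255));m=cv2.morphologyEx(m,cv2.MORPH_CLOSE,np.ones((25,25)))
c=max((c for c in cv2.findContours(m[195:300,235:405],0,2)[0]),key=cv2.contourArea)+[235,195];r=cv2.minAreaRect(c);b=cv2.boxPoints(r);Q=np.array([plane("top",*p,.01) for p in b])*1000;print("base",r,Q.round(1)[:,:2].tolist(),Q.mean(0).round(1))
# along bed midline profile
for z,pts in((.05,[("fence front top",(283.5,253)),("fence back",(270.5,255)),]),(.03,[("bed end",(255,259))])):
    for n,p in pts: print(n,(plane("top",*p,z)*1000).round(1))
E
```

```text
f++ [579.3 185.1  15.6] 3.7
f-+ [419.7 171.   19.8] 3.3
f-- [ 454.1 -194.8   17.4] 3.1
f+- [ 614.7 -180.7   15.8] 0.8
sleevetop [ 534.1 -170.9  134.2] 4.5
bolt [ 529.1 -111.3   77.5] 3.4
plcap [426.1 346.7  43.5] 4.6
stud a [475.  337.9  26.7] 31.5
stud b [459. 367. -11.] 23.3
jawend+ [568.1  13.5  23.6] 8.0
jawend- [4.727e+02 3.000e-01 4.430e+01] 4.7
yaw y-axis from x (feet) 95.452921833444 centre [ 0.51691985 -0.00484871  0.01713139]
((235.0653533935547, 329.0262451171875), (21.52039337158203, 36.99457550048828), 7.853313446044922) [[261.0, 270.0], [359.0, 255.0], [348.0, 196.0], [250.0, 213.0]] [304.6 233.4  16. ]
((194.31614685058594, 287.88555908203125), (35.51813507080078, 21.52745819091797), 85.03025817871094) [[473.0, 379.0], [474.0, 319.0], [375.0, 311.0], [373.0, 370.0]] [423.8 344.3  16. ]
((261.1621398925781, 183.02700805664062), (19.529603958129883, 34.17680740356445), 54.46232223510742) [[718.0, 206.0], [775.0, 122.0], [723.0, 91.0], [667.0, 174.0]] [720.9 148.1  16. ]
studs [[462.4, 368.9], [465.7, 328.4], [385.6, 321.8], [382.4, 360.4]] [424.  344.9  16. ]
base ((316.4314270019531, 248.33358764648438), (64.74482727050781, 141.0127716064453), 81.63410949707031) [[593.5, 208.6], [631.6, -199.4], [441.8, -208.6], [407.0, 186.8]] [518.5  -3.2  10. ]
fence front top [500.9  90.3  50. ]
fence back [497.4 126.3  50. ]
bed end [492.4 171.6  30. ]
```

carry_out --increments '[19,49,0,0,0,0.0695,19,49,0,0,0,0.0695,19,49,0,0,0,0.0695,19,49,0,0,0,0.0695,19,49,0,0,0,0.0695,19,49,0,0,0,0.0695,19,49,0,0,0,0.0695,19,49,0,0,0,0.0695,19,49,0,0,0,0.0695,19,49,0,0,0,0.0695,3,49.3,-8,0,0,0.0695,3,49.3,-8,0,0,0.0695,3,49.3,-8,0,0,0.0695,3,49.3,-8,0,0,0.0695,3,49.3,-8,0,0,0.0695,3,49.3,-8,0,0,0.0695,3,49.3,-8,0,0,0.0695,3,49.3,-8,0,0,0.0695,3,49.3,-8,0,0,0.0695,0,0,0,0,0,0]' --grip 0.2 --newtons 25

```text
clock: 2.6
position: [0.4243, 0.3486, 0.1539]
ee_rot: [-2.11, -2.323, -0.0]
force: [-0.4, -0.2, -0.2]
width: 0.801
gripper_force: 0.0
```

carry_out --increments '[0,-3.5,-30,0,0,0,0,0,-30,0,0,0,0,0,-25,0,0,0,0,0,-15,0,0,0,0,0,0,0,0,0]'

```text
clock: 3.22
position: [0.4256, 0.3402, 0.054]
ee_rot: [2.119, 2.319, -0.003]
force: [-0.5, -0.1, 0.7]
width: 0.803
gripper_force: 0.0
```

```bash
python3 - <<'E'
from h import *
from cell import readout
im=vision.get_image("scene");crop("scene",320,110,120,100,6,"pics/s1.png",im)
o=readout.observe();print(o["position"],o["ee_rot"])
for p in [(0,0),(.050,0)]:
  pass
E
```

```text
[0.42592866 0.34084565 0.05491949] [ 2.11906138e+00  2.31915157e+00 -6.33705446e-04]
```

View pics/s1.png

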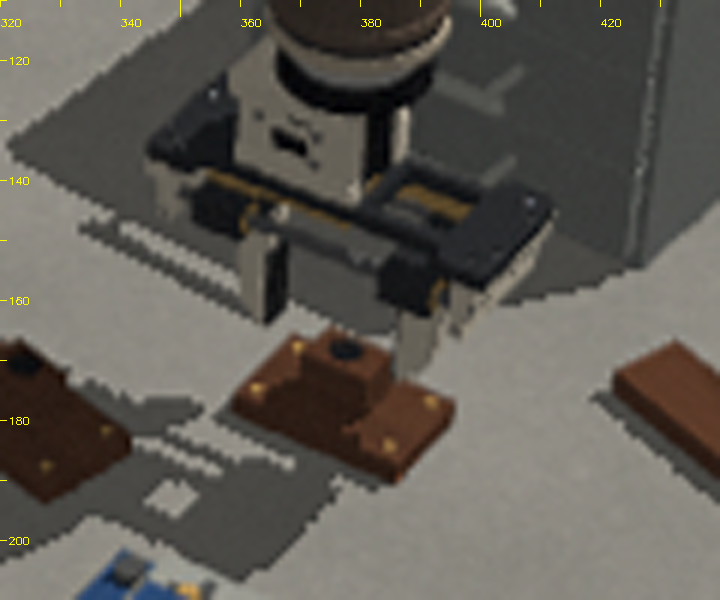

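The open fingers (tips at about (364,163) and (388,172)) straddle the block cap at (376.5,168). The commanded y is about 3.5 mm short, so I'll move it back, descend and grip.

carry_out --increments '[-1,3.5,-14,0,0,0,0,0,-12,0,0,0,0,0,-7,0,0,0,0,0,0,0,0,0,0,0,0,0,0,0]'

```text
clock: 3.9
position: [0.4249, 0.3448, 0.0219]
ee_rot: [-2.119, -2.32, -0.0]
force: [0.0, 0.4, -0.3]
width: 0.8
gripper_force: 0.0
```

carry_out --increments '[0,0,0,0,0,0,0,0,0,0,0,0,0,0,0,0,0,0,0,0,0,0,0,0,0,0,0,0,0,0,0,0,0,0,0,0]' --grip 1 --newtons 25

```text
clock: 4.65
position: [0.4251, 0.3446, 0.0219]
ee_rot: [2.119, 2.319, 0.0]
force: [0.3, -0.2, 1.1]
width: 0.435
gripper_force: 25.0
```

carry_out --increments '[0,0,10,0,0,0,0,0,25,0,0,0,0,0,30,0,0,0,5,-18,15,0,0,0.004,11,-38,0,0,0,0,12,-41,0,0,0,0,12,-41,0,0,0,0,12,-41,0,0,0,0,12,-41,0,0,0,0,12,-41,0,0,0,0,8,-28,-10,0,0,0,4,-15,-10,0,0,0,0,0,0,0,0,0,0,0,0,0,0,0]'

```text
clock: 6.4
position: [0.5126, 0.0424, 0.0821]
ee_rot: [-2.111, -2.325, -0.001]
force: [-0.6, -0.1, -1.7]
width: 0.432
gripper_force: 25.0
```

```bash
python3 - <<'E'
from h import *
from cell import readout
a=vision.get_image("scene");b=vision.get_image("top")
crop("scene",250,160,150,170,3,"pics/a.png",a);crop("top",230,190,170,170,3,"pics/b.png",b)
A,B=cv2.imread("pics/a.png"),cv2.imread("pics/b.png");A=cv2.copyMakeBorder(A,0,max(0,B.shape[0]-A.shape[0]),0,0,0);cv2.imwrite("pics/ab.png",np.hstack([A[:510],B[:510,:350]]))
o=readout.observe();print(o["position"],o["ee_rot"],o["force"])
E
```

```text
[0.51277411 0.04236445 0.08219125] [-2.11136022e+00 -2.32617352e+00 -1.42922654e-03] [ 0.44798904  0.01306894 -1.44129725]
```

View pics/ab.png

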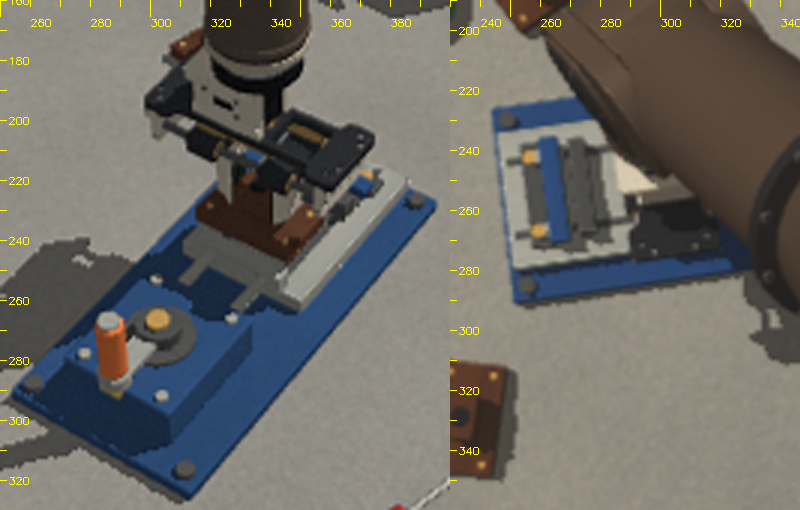

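The plinth hovers square over the bed between jaw and fence (scene (338,230)), and the fence is still clear at top (268,250). I'll lower it until contact.

carry_out --increments '[0,-0.5,-12,0,0,0,0,0,-10,0,0,0,0,0,-5,0,0,0,0,0,-2,0,0,0,0,0,-1,0,0,0,0,0,0,0,0,0,0,0,0,0,0,0]'

```text
clock: 7.38
position: [0.5137, 0.0458, 0.0585]
ee_rot: [2.106, 2.326, 0.008]
force: [-29.7, 5.6, 97.3]
width: 0.432
gripper_force: 56.1
```

carry_out --increments '[0,0,15,0,0,0,0,0,15,0,0,0,0,0,10,0,0,0,0,0,0,0,0,0]'

```text
clock: 7.88
position: [0.5133, 0.04, 0.092]
ee_rot: [2.115, 2.323, 0.001]
force: [-0.6, 0.5, -0.7]
width: 0.433
gripper_force: 39.5
```

```bash
python3 - <<'E'
from h import *
from cell import readout
a=vision.get_image("scene")
crop("scene",280,160,120,130,5,"pics/s3.png",a[:,:])
cv2.imwrite("pics/full3.png",a[:,:,::-1])
o=readout.observe();print(o["position"],o["ee_rot"],o["force"],o["ft_torque"],o["width"],o["joints"])
E
```

```text
[0.51290389 0.03987239 0.09147555] [-2.11469751e+00 -2.32320253e+00  8.61357594e-05] [ 0.36414594 -0.24897273 -2.27456017] [ 0.02422532 -0.14039571 -0.00907078] 0.4358477434986665 [ 0.30976714  0.50959617 -0.66249967  1.95340064  0.42310656  0.81938505
 -0.49245984]
```

View pics/s3.png

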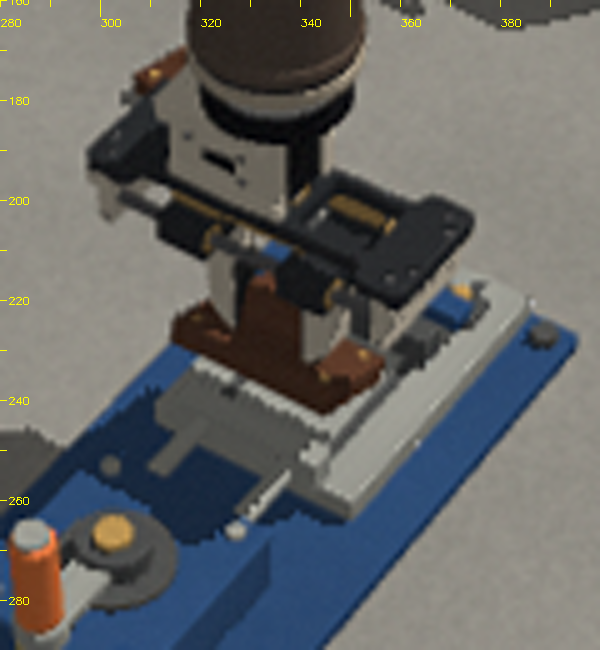

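```bash
python3 - <<'E'
from h import *
t=cv2.imread("pics/top0.png");g=cv2.cvtColor(t,6).astype(int)
# intensity profile along bed midline in top view, sampled in clamp y at z=.03
o=np.array([.5175,-.004]);X=np.array([.9956,.0941]);Y=np.array([-.0941,.9956])
for xo in(-.005,.01):
  print(xo,[(y,int(cv2.getRectSubPix(g.astype(np.float32),(1,1),tuple(map(float,proj("top",[*(o+xo*X+y/1000*Y),.03]))))[0,0])) for y in range(-60,190,5)])
def cl(P): d=P[:2]-o; return np.round([1000*d@X,1000*d@Y,1000*P[2]],1)
for n,p,z in(("jaw left edge",(309.5,245),.05),("jaw right edge",(315.5,245),.05),("bed right end",(316.5,268),.03),("bed front",(310,226),.03),("bedleft",(246,234),.03),("bedleft2",(252,279),.03)): print(n,cl(plane("top",*p,z)))
for n,a,b in(("jaw + tip",(309,231),(350,252)),("jaw",(317,261),(312,240))): P,e=tri(a,b);print(n,cl(P),e)
s=cv2.imread("pics/scene0.png")
c=np.hstack([cv2.resize(s[185:285,290:390],None,fx=4,fy=4,interpolation=2),cv2.resize(t[215:290,240:330],None,fx=4.4,fy=5.33,interpolation=2)[:400]])
cv2.imwrite("pics/j.png",c);print(c.shape)
E
```

```text
-0.005 [(-60, 58), (-55, 58), (-50, 57), (-45, 53), (-40, 60), (-35, 59), (-30, 58), (-25, 60), (-20, 59), (-15, 43), (-10, 36), (-5, 36), (0, 37), (5, 69), (10, 136), (15, 137), (20, 119), (25, 126), (30, 138), (35, 137), (40, 137), (45, 138), (50, 138), (55, 138), (60, 138), (65, 138), (70, 138), (75, 138), (80, 138), (85, 138), (90, 138), (95, 138), (100, 138), (105, 82), (110, 68), (115, 55), (120, 66), (125, 67), (130, 68), (135, 67), (140, 53), (145, 60), (150, 62), (155, 64), (160, 67), (165, 68), (170, 67), (175, 87), (180, 139), (185, 140)]
0.01 [(-60, 58), (-55, 58), (-50, 55), (-45, 40), (-40, 36), (-35, 36), (-30, 36), (-25, 35), (-20, 36), (-15, 36), (-10, 35), (-5, 36), (0, 36), (5, 77), (10, 135), (15, 137), (20, 129), (25, 126), (30, 133), (35, 133), (40, 133), (45, 134), (50, 134), (55, 134), (60, 135), (65, 135), (70, 135), (75, 135), (80, 135), (85, 135), (90, 136), (95, 136), (100, 136), (105, 88), (110, 67), (115, 60), (120, 65), (125, 67), (130, 69), (135, 69), (140, 56), (145, 60), (150, 63), (155, 64), (160, 64), (165, 68), (170, 68), (175, 88), (180, 139), (185, 141)]
jaw left edge [ 3.7 21.1 50. ]
jaw right edge [ 1.2  4.7 50. ]
bed right end [-59.7  11.2  30. ]
bed front [62.3 10.9 30. ]
bedleft [ 66.8 193.4  30. ]
bedleft2 [-62.9 192.4  30. ]
jaw + tip [52.2 21.6 39.9] 0.016444777559779314
jaw [-45.6   5.2  46.6] 0.006427678342364516
(400, 796, 3)
```

View pics/j.png

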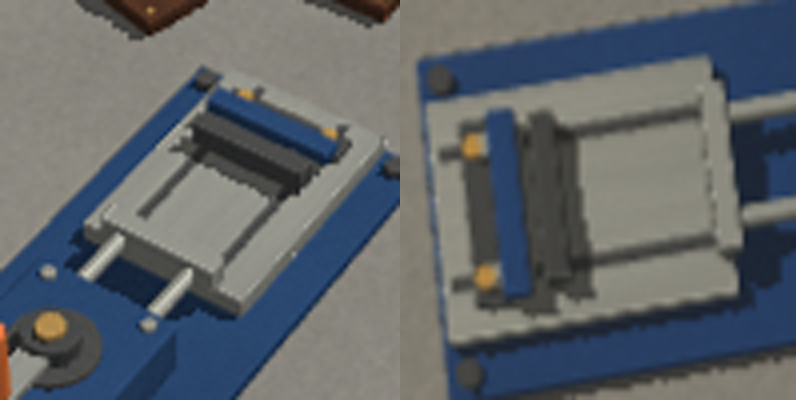

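The jaw bar's top face is at top px 309.5–315.5, and the bed ends lie at 11 and 193 mm in my assumed frame. So the clamp origin is about 20 mm further along +y than I took it, and the plinth's rear edge landed on the jaw. Next I check whether it tilted in the grip.

```bash
python3 - <<'E'
from h import *
from scipy.spatial.transform import Rotation as R
X=np.array([.9956,.0941,0]);Y=np.array([-.0941,.9956,0]);c=np.array([.5129,.0399,.0915-.0219])
# check camera offset with untouched-plinth: cap at original
print("cap orig pred",np.round(proj("scene",[.424,.3445,.046]),1),"seen 377.7,168")
for tilt in(0,-10,10,-20,20):
  M=R.from_rotvec(X*np.radians(tilt)).as_matrix();g=np.array([0,0,.038])
  f=lambda x,y,z:np.round(proj("scene",c+g+M@(x*X+y*Y+np.array([0,0,z])-g)),1)
  print(tilt,"bot--",f(-.05,-.03,0),"bot+-",f(.05,-.03,0),"bot++",f(.05,.03,0),"top--",f(-.05,-.03,.016),"top+-",f(.05,-.03,.016),"top++",f(.05,.03,.016))
im=cv2.imread("pics/full3.png");c2=cv2.resize(im[195:255,300:380],None,fx=10,fy=10,interpolation=2);cv2.imwrite("pics/p.png",c2)
E
```

```text
cap orig pred [376.  167.7] seen 377.7,168
0 bot-- [313.3 231.1] bot+- [344.6 246.5] bot++ [357.  232.6] top-- [313.1 227. ] top+- [344.7 242.3] top++ [357.1 228.4]
-10 bot-- [311.9 231. ] bot+- [343.4 246.5] bot++ [355.6 235.4] top-- [312.3 226.3] top+- [344.  241.7] top++ [356.2 230.7]
10 bot-- [314.9 230.8] bot+- [346.1 246. ] bot++ [358.3 229.7] top-- [314.1 227.3] top+- [345.6 242.6] top++ [357.9 226.2]
-20 bot-- [310.7 230.4] bot+- [342.3 245.9] bot++ [354. 238.] top-- [311.7 225.2] top+- [343.5 240.7] top++ [355.2 232.9]
20 bot-- [316.6 229.9] bot+- [347.7 245.1] bot++ [359.4 226.8] top-- [315.3 227.2] top+- [346.6 242.5] top++ [358.4 224.1]
```

View pics/p.png

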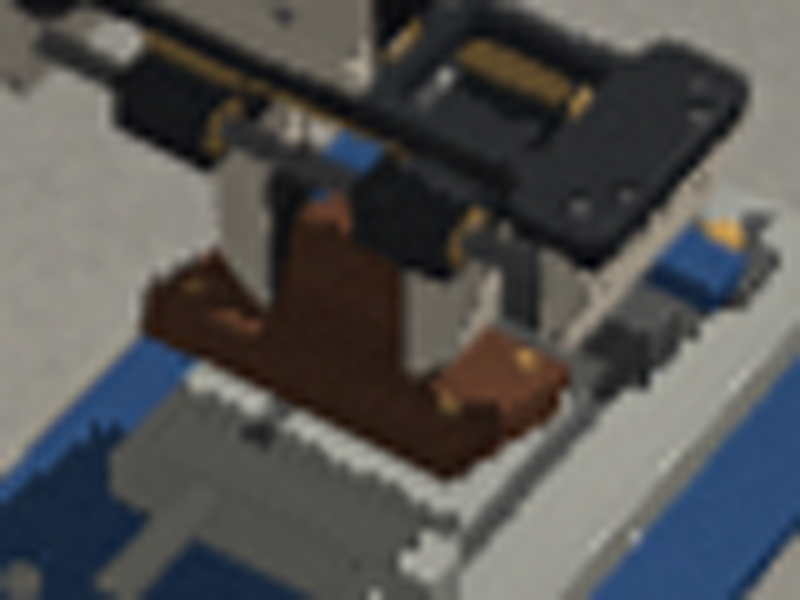

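Seen corners (345,242.5) and (356,235.5) match a pitch of about -22°: the jaw-side edge is raised. I'll level it by tilting the tool the opposite way, move +y, and look again.

carry_out --increments '[0,7,0,0.0945,0.009,0,0,7,0,0.0945,0.009,0,0,7,0,0.0945,0.009,0,-1,7,0,0.0945,0.009,0,0,0,0,0,0,0,0,0,0,0,0,0]'

```text
clock: 8.68
position: [0.5116, 0.0683, 0.0915]
ee_rot: [-1.91, -2.1, -0.365]
force: [-0.0, 0.2, -1.2]
width: 0.435
gripper_force: 39.5
```

```bash
python3 - <<'E'
from h import *
from cell import readout
from scipy.spatial.transform import Rotation as R
a=vision.get_image("scene");cv2.imwrite("pics/full4.png",a[:,:,::-1]);b=vision.get_image("top");cv2.imwrite("pics/top4.png",b[:,:,::-1])
o=readout.observe();print(o["position"],o["ee_rot"],o["force"])
T=R.from_rotvec(o["ee_rot"]).as_matrix();g0=o["position"]+T@[0,0,-.0188];print("grasp",g0,"ydir",T[:,1],T[:,2])
X=np.array([.9956,.0941,0]);Y=np.array([-.0941,.9956,0])
for tilt in(0,-8,8):
  M=R.from_rotvec(X*np.radians(tilt)).as_matrix();g=np.array([0,0,.0407])
  f=lambda x,y,z:np.round(proj("scene",g0+M@(x*X+y*Y+np.array([0,0,z])-g)),1)
  print(tilt,"bot--",f(-.05,-.03,0),"bot+-",f(.05,-.03,0),"bot++",f(.05,.03,0),"top--",f(-.05,-.03,.016),"top+-",f(.05,-.03,.016),"top++",f(.05,.03,.016))
u=cv2.resize(a[185:245,300:380],None,fx=10,fy=10,interpolation=2)[:,:,::-1];cv2.imwrite("pics/p4.png",u)
E
```

```text
[0.51177752 0.06894608 0.09196868] [-1.90861683 -2.10180483 -0.36564789] [ 0.1150421   0.10553604 -1.06551244]
grasp [0.51243939 0.06203501 0.10943977] ydir [9.95375081e-01 9.60643666e-02 2.91664313e-04] [-0.03520598  0.36760984 -0.92931348]
0 bot-- [318.6 226.7] bot+- [349.8 241.8] bot++ [361.9 228.1] top-- [318.4 222.5] top+- [349.8 237.6] top++ [362.1 223.9]
-8 bot-- [317.4 226.7] bot+- [348.7 241.9] bot++ [360.7 230.4] top-- [317.7 222. ] top+- [349.2 237.2] top++ [361.3 225.8]
8 bot-- [319.9 226.3] bot+- [351.  241.4] bot++ [363.  225.7] top-- [319.3 222.7] top+- [350.6 237.8] top++ [362.8 222. ]
```

View pics/p4.png

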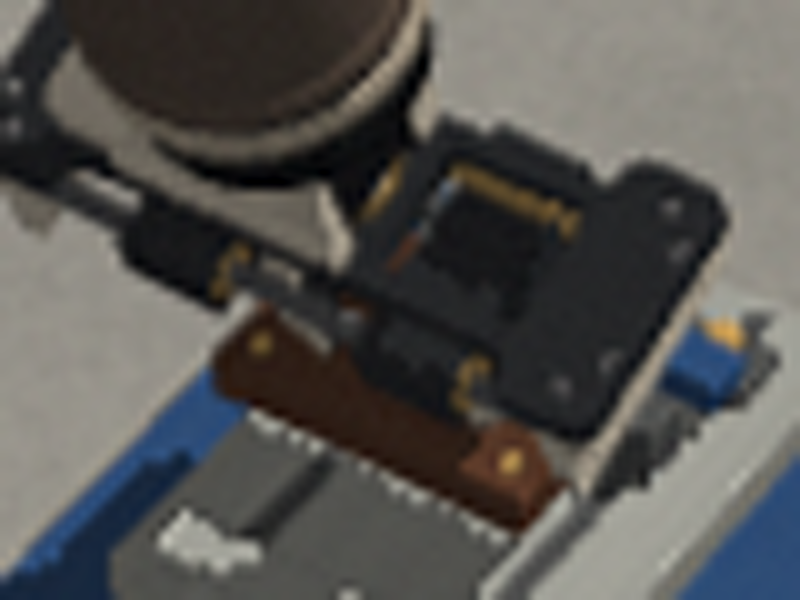

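The plinth is now level: its lower front edge runs (322,224)–(352,237.5). It appears to have slid a few mm up the pads, so I'll lower by feel with a lighter grip.

carry_out --increments '[0,0,-12,0,0,0,0,0,-12,0,0,0,0,0,-8,0,0,0,0,0,-3,0,0,0,0,0,0,0,0,0]' --newtons 10

```text
clock: 9.4
position: [0.5118, 0.0682, 0.0566]
ee_rot: [-1.909, -2.099, -0.367]
force: [-0.7, 1.0, -1.5]
width: 0.434
gripper_force: 16.6
```

carry_out --increments '[0,0,-1.5,0,0,0,0,0,0,0,0,0]'

```text
clock: 9.65
position: [0.512, 0.0681, 0.0554]
ee_rot: [-1.91, -2.099, -0.367]
force: [-0.0, -0.4, -1.3]
width: 0.436
gripper_force: 16.6
```

carry_out --increments '[0,0,-1.5,0,0,0,0,0,0,0,0,0]'

```text
clock: 9.9
position: [0.5119, 0.0681, 0.0537]
ee_rot: [-1.91, -2.099, -0.367]
force: [-0.5, 0.2, -1.8]
width: 0.434
gripper_force: 16.6
```

carry_out --increments '[0,0,-1,0,0,0,0,0,0,0,0,0]'

```text
clock: 10.15
position: [0.5118, 0.0681, 0.0527]
ee_rot: [-1.91, -2.099, -0.367]
force: [-0.4, -0.9, -0.9]
width: 0.435
gripper_force: 16.6
```

carry_out --increments '[0,0,-1.2,0,0,0,0,0,0,0,0,0]'

```text
clock: 10.4
position: [0.5118, 0.0681, 0.0514]
ee_rot: [-1.91, -2.099, -0.367]
force: [0.4, 0.2, -0.7]
width: 0.435
gripper_force: 16.6
```

carry_out --increments '[0,0,-1.2,0,0,0,0,0,0,0,0,0]'

```text
clock: 10.65
position: [0.5118, 0.0681, 0.0503]
ee_rot: [-1.91, -2.099, -0.367]
force: [-0.0, 0.2, -0.9]
width: 0.431
gripper_force: 16.6
```

carry_out --increments '[0,0,-1.2,0,0,0,0,0,0,0,0,0]'

```text
clock: 10.9
position: [0.5119, 0.0682, 0.0493]
ee_rot: [-1.91, -2.099, -0.367]
force: [-1.3, -0.7, 0.8]
width: 0.433
gripper_force: 16.7
```

carry_out --increments '[0,0,-0.8,0,0,0,0,0,0,0,0,0,0,0,0,0,0,0]' --newtons 3

```text
clock: 11.28
position: [0.5119, 0.0684, 0.0491]
ee_rot: [-1.909, -2.1, -0.367]
force: [-3.5, -2.9, 11.5]
width: 0.434
gripper_force: 9.7
```

carry_out --increments '[0,0,0,0,0,0,0,0,0,0,0,0,0,0,0,0,0,0,0,0,0,0,0,0]' --grip 0.25

```text
clock: 11.78
position: [0.5127, 0.0685, 0.0493]
ee_rot: [-1.91, -2.1, -0.369]
force: [-0.4, -2.2, 9.7]
width: 0.453
gripper_force: 4.8
```

carry_out --increments '[0,0,0,0,0,0,0,0,0,0,0,0,0,0,0,0,0,0]' --grip 0.2 --newtons 20

```text
clock: 12.15
position: [0.5135, 0.0687, 0.0494]
ee_rot: [-1.91, -2.1, -0.371]
force: [1.8, 0.4, 6.5]
width: 0.792
gripper_force: 3.5
```

carry_out --increments '[0,-2,5,0,0,0,1,-6,15,0,0,0,1,-9,24,0,0,0,0,-10,30,0,0,0,-20,-20,40,-0.0945,-0.009,0,-40,-20,40,-0.0945,-0.009,0,-50,-20,0,-0.0945,-0.009,0,-50,-20,0,-0.0945,-0.009,0,0,-30,0,0,0,0,0,-40,0,0,0,0,0,-40,0,0,0,0,0,0,0,0,0,0]'

```text
clock: 13.65
position: [0.3534, -0.1515, 0.2028]
ee_rot: [2.12, 2.318, -0.001]
force: [-0.4, 1.2, -0.3]
width: 0.801
gripper_force: 0.0
```

```bash
python3 - <<'E'
from h import *
a=vision.get_image("scene");b=vision.get_image("top")
cv2.imwrite("pics/s5.png",a[:,:,::-1]);cv2.imwrite("pics/t5.png",b[:,:,::-1])
A=cv2.resize(a[190:310,260:400],None,fx=4,fy=4,interpolation=2);B=cv2.resize(b[215:295,240:330],None,fx=4,fy=6,interpolation=2)
B=cv2.resize(b[215:295,240:300],None,fx=4,fy=4,interpolation=2);B=cv2.copyMakeBorder(B,0,160,0,0,0)
cv2.imwrite("pics/c5.png",np.hstack([A,B])[:,:,::-1])
E
```

```text
(no output)
```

View pics/c5.png

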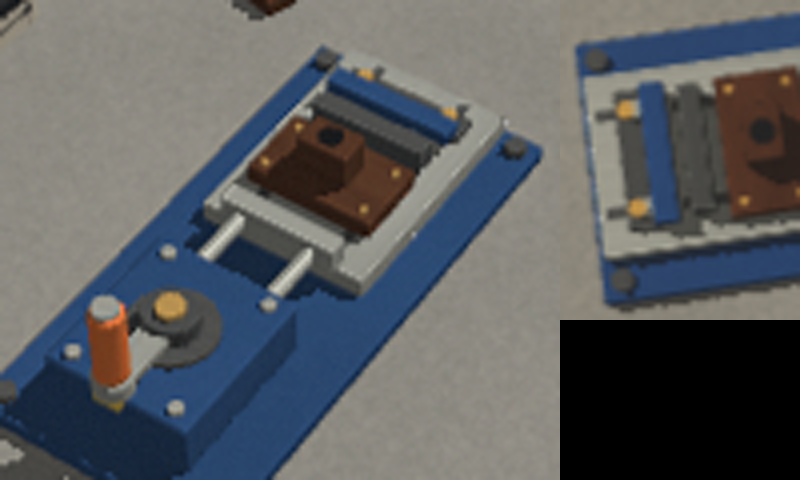

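The plinth lies flat on the bed, square, between jaw and fence. That was picture 11, one over the limit of 10, so from here I measure by numbers only. Next I refine the plinth and sleeve positions.

```bash
python3 - <<'E'
from h import *
O=np.array([.5171,.016]);X=np.array([.9956,.0941]);Y=np.array([-.0941,.9956])
cl=lambda P:(1000*np.array([(P[:2]-O)@X,(P[:2]-O)@Y])).round(1)
t=cv2.cvtColor(cv2.imread("pics/t5.png"),40);s=cv2.cvtColor(cv2.imread("pics/s5.png"),40)
def rect(h,lo,hi,box,k=3):
    m=cv2.inRange(h,lo,hi);z=np.zeros_like(m);u0,v0,u1,v1=box;z[v0:v1,u0:u1]=m[v0:v1,u0:u1];z=cv2.morphologyEx(z,cv2.MORPH_CLOSE,np.ones((k,k)))
    c=max(cv2.findContours(z,0,2)[0],key=cv2.contourArea);return cv2.minAreaRect(c),c
r,_=rect(t,(0,90,20),(15,255,255),(265,225,320,275),5)
b=cv2.boxPoints(r);Q=np.array([plane("top",*p,.046) for p in b]);print("plinth",r,[cl(q).tolist() for q in Q],cl(Q.mean(0)))
for n,h,box in(("top",t,(365,210,395,250)),("scene",s,(275,255,300,300))):
    r,c=rect(h,(3,140,90),(15,255,255),box);print(n,r,c.reshape(-1,2).min(0),c.reshape(-1,2).max(0))
    # grey cap: bright pixels near
    m=((h[...,1]<60)&(h[...,2]>130)).astype(np.uint8)
    bx=(376,221,392,236) if n=="top" else (279,258,296,272)
    y,x=np.nonzero(m[bx[1]:bx[3],bx[0]:bx[2]]);print(" cap",len(x),x.mean()+bx[0],y.mean()+bx[1])
E
```

```text
plinth ((290.6907043457031, 250.2399139404297), (34.89712905883789, 21.364036560058594), 81.25383758544922) [[46.0, 85.0], [46.3, 25.4], [-52.6, 25.2], [-52.7, 83.8]] [-3.2 54.8]
top ((378.6351318359375, 232.31082153320312), (8.834820747375488, 9.532306671142578), 35.53767395019531) [375 226] [385 237]
 cap 113 386.95575221238937 227.49557522123894
scene ((286.8680114746094, 276.15228271484375), (19.806678771972656, 9.404609680175781), 85.91438293457031) [282 266] [292 286]
 cap 48 284.2291666666667 264.0
```

carry_out --increments '[36,-4,0,0,0,0,36,-4,0,0,0,0,36,-4,0,0,0,0,36,-4,0,0,0,0,36,-4,0,0,0,0,0.5,0.5,-20,0,0,0,0,0,-30,0,0,0,0,0,-30,0,0,0,0,0,-20,0,0,0,0,0,-10,0,0,0,0,0,0,0,0,0,0,0,0,0,0,0]'

```text
clock: 15.25
position: [0.535, -0.1681, 0.0933]
ee_rot: [2.113, 2.323, 0.001]
force: [0.4, 0.3, 0.6]
width: 0.796
gripper_force: 0.0
```

carry_out --increments '[0,0,0,0,0,0,0,0,0,0,0,0,0,0,0,0,0,0,0,0,0,0,0,0,0,0,0,0,0,0]' --grip 1 --newtons 30

```text
clock: 15.88
position: [0.5344, -0.1684, 0.0923]
ee_rot: [2.114, 2.324, 0.0]
force: [-0.3, -1.6, 0.5]
width: 0.305
gripper_force: 0.0
```

```bash
python3 - <<'E'
from cell import readout
o=readout.observe();print(o["position"],o["ee_rot"],o["force"],o["ft_torque"],o["width"]*92)
E
```

```text
[ 0.5343764  -0.16838438  0.09234331] [2.11418679e+00 2.32373701e+00 3.19013182e-05] [-0.34742155 -1.59289506  0.51400123] [ 0.00861682 -0.08680557  0.02538603] 28.02343542464524
```

carry_out --increments '[0,0,0,0,0,0,0,0,0,0,0,0,0,0,0,0,0,0]'

```text
clock: 16.25
position: [0.5347, -0.1683, 0.0924]
ee_rot: [2.114, 2.324, 0.001]
force: [2.5, 0.3, -1.8]
width: 0.258
gripper_force: 30.0
```

```bash
cat > arc.py <<'E'
# print world xy offsets of the sleeve from its parked place, and row increments for the arc
import sys,numpy as np
a,b,n=float(sys.argv[1]),float(sys.argv[2]),int(sys.argv[3]);yaw=np.radians(5.4)
ph=yaw-np.pi/2+np.linspace(a,b,n+1);p=60*np.c_[np.cos(ph),np.sin(ph)]
p0=60*np.array([np.cos(yaw-np.pi/2),np.sin(yaw-np.pi/2)])
d=np.diff(np.round(p,1),axis=0).round(1)
print(", ".join(f"{x:g}, {y:g}, 0, 0, 0, 0" for x,y in d)); print("end offset",(p[-1]-p0).round(1),"tangent",[round(-np.sin(ph[-1]),2),round(np.cos(ph[-1]),2)])
E
python3 arc.py 0 0.8 10;python3 arc.py 0.8 1.6 12
```

```text
4.8, 0.6, 0, 0, 0, 0, 4.7, 1, 0, 0, 0, 0, 4.6, 1.4, 0, 0, 0, 0, 4.5, 1.8, 0, 0, 0, 0, 4.3, 2.1, 0, 0, 0, 0, 4.1, 2.4, 0, 0, 0, 0, 3.9, 2.8, 0, 0, 0, 0, 3.7, 3.1, 0, 0, 0, 0, 3.4, 3.3, 0, 0, 0, 0, 3.2, 3.6, 0, 0, 0, 0
end offset [41.1 22.2] tangent [np.float64(0.63), np.float64(0.78)]
2.4, 3.2, 0, 0, 0, 0, 2.2, 3.4, 0, 0, 0, 0, 1.9, 3.5, 0, 0, 0, 0, 1.7, 3.6, 0, 0, 0, 0, 1.5, 3.7, 0, 0, 0, 0, 1.2, 3.8, 0, 0, 0, 0, 1, 3.9, 0, 0, 0, 0, 0.7, 3.9, 0, 0, 0, 0, 0.4, 4, 0, 0, 0, 0, 0.2, 4, 0, 0, 0, 0, -0.1, 4, 0, 0, 0, 0, -0.4, 4, 0, 0, 0, 0
end offset [53.9 67.1] tangent [np.float64(-0.12), np.float64(0.99)]
```

carry_out --increments '[4.8,0.6,0,0,0,0,4.7,1,0,0,0,0,4.6,1.4,0,0,0,0,4.5,1.8,0,0,0,0,4.3,2.1,0,0,0,0,0,0,0,0,0,0]'

```text
clock: 17.0
position: [0.5581, -0.1613, 0.0924]
ee_rot: [2.113, 2.324, 0.001]
force: [0.4, -1.5, 0.9]
width: 0.253
gripper_force: 30.0
```

carry_out --increments '[4.1,2.4,0,0,0,0,3.9,2.8,0,0,0,0,3.7,3.1,0,0,0,0,3.4,3.3,0,0,0,0,3.2,3.6,0,0,0,0,0,0,0,0,0,0]'

```text
clock: 17.75
position: [0.5765, -0.1457, 0.0924]
ee_rot: [2.113, 2.324, 0.002]
force: [4.6, -2.3, -1.2]
width: 0.255
gripper_force: 30.0
```

carry_out --increments '[2.4,3.2,0,0,0,0,2.2,3.4,0,0,0,0,1.9,3.5,0,0,0,0,1.7,3.6,0,0,0,0,1.5,3.7,0,0,0,0,1.2,3.8,0,0,0,0,1,3.9,0,0,0,0,0.7,3.9,0,0,0,0,0.4,4,0,0,0,0,0.2,4,0,0,0,0,-0.1,4,0,0,0,0,-0.4,4,0,0,0,0,0,0,0,0,0,0]'

```text
clock: 19.38
position: [0.5886, -0.099, 0.0925]
ee_rot: [-2.112, -2.325, -0.003]
force: [3.9, 2.4, -1.9]
width: 0.255
gripper_force: 30.0
```

```bash
python3 arc.py 1.6 2.8 15;python3 arc.py 2.8 4 15; python3 arc.py 4 4.6 10;python3 arc.py 4.6 6 28
```

```text
-0.7, 4.7, 0, 0, 0, 0, -1.2, 4.7, 0, 0, 0, 0, -1.5, 4.5, 0, 0, 0, 0, -1.9, 4.4, 0, 0, 0, 0, -2.2, 4.3, 0, 0, 0, 0, -2.6, 4, 0, 0, 0, 0, -2.9, 3.9, 0, 0, 0, 0, -3.2, 3.6, 0, 0, 0, 0, -3.4, 3.3, 0, 0, 0, 0, -3.7, 3.1, 0, 0, 0, 0, -4, 2.7, 0, 0, 0, 0, -4.1, 2.4, 0, 0, 0, 0, -4.3, 2.1, 0, 0, 0, 0, -4.5, 1.7, 0, 0, 0, 0, -4.6, 1.4, 0, 0, 0, 0
end offset [  9.  117.9] tangent [np.float64(-0.97), np.float64(0.24)]
-4.7, 1, 0, 0, 0, 0, -4.8, 0.6, 0, 0, 0, 0, -4.8, 0.2, 0, 0, 0, 0, -4.8, -0.2, 0, 0, 0, 0, -4.7, -0.5, 0, 0, 0, 0, -4.7, -0.9, 0, 0, 0, 0, -4.7, -1.3, 0, 0, 0, 0, -4.5, -1.7, 0, 0, 0, 0, -4.3, -2, 0, 0, 0, 0, -4.2, -2.3, 0, 0, 0, 0, -4, -2.7, 0, 0, 0, 0, -3.7, -3, 0, 0, 0, 0, -3.5, -3.3, 0, 0, 0, 0, -3.3, -3.5, 0, 0, 0, 0, -2.9, -3.8, 0, 0, 0, 0
end offset [-54.5  94.5] tangent [np.float64(-0.58), np.float64(-0.81)]
-2, -3, 0, 0, 0, 0, -1.8, -3.1, 0, 0, 0, 0, -1.6, -3.2, 0, 0, 0, 0, -1.5, -3.3, 0, 0, 0, 0, -1.2, -3.4, 0, 0, 0, 0, -1, -3.5, 0, 0, 0, 0, -0.8, -3.5, 0, 0, 0, 0, -0.6, -3.5, 0, 0, 0, 0, -0.4, -3.6, 0, 0, 0, 0, -0.2, -3.6, 0, 0, 0, 0
end offset [-65.6  60.8] tangent [np.float64(-0.02), np.float64(-1.0)]
0, -3, 0, 0, 0, 0, 0.2, -3, 0, 0, 0, 0, 0.3, -3, 0, 0, 0, 0, 0.5, -3, 0, 0, 0, 0, 0.6, -2.9, 0, 0, 0, 0, 0.8, -2.9, 0, 0, 0, 0, 0.9, -2.8, 0, 0, 0, 0, 1, -2.9, 0, 0, 0, 0, 1.2, -2.7, 0, 0, 0, 0, 1.3, -2.7, 0, 0, 0, 0, 1.5, -2.6, 0, 0, 0, 0, 1.6, -2.6, 0, 0, 0, 0, 1.7, -2.4, 0, 0, 0, 0, 1.8, -2.4, 0, 0, 0, 0, 2, -2.3, 0, 0, 0, 0, 2, -2.2, 0, 0, 0, 0, 2.2, -2.1, 0, 0, 0, 0, 2.3, -1.9, 0, 0, 0, 0, 2.3, -1.9, 0, 0, 0, 0, 2.5, -1.7, 0, 0, 0, 0, 2.5, -1.6, 0, 0, 0, 0, 2.6, -1.5, 0, 0, 0, 0, 2.7, -1.3, 0, 0, 0, 0, 2.7, -1.2, 0, 0, 0, 0, 2.9, -1.1, 0, 0, 0, 0, 2.8, -0.9, 0, 0, 0, 0, 2.9, -0.8, 0, 0, 0, 0, 2.9, -0.6, 0, 0, 0, 0
end offset [-16.9   0.8] tangent [np.float64(0.98), np.float64(-0.19)]
```

carry_out --increments '[-0.7,4.7,0,0,0,0,-1.2,4.7,0,0,0,0,-1.5,4.5,0,0,0,0,-1.9,4.4,0,0,0,0,-2.2,4.3,0,0,0,0,-2.6,4,0,0,0,0,-2.9,3.9,0,0,0,0,-3.2,3.6,0,0,0,0,-3.4,3.3,0,0,0,0,-3.7,3.1,0,0,0,0,-4,2.7,0,0,0,0,-4.1,2.4,0,0,0,0,-4.3,2.1,0,0,0,0,-4.5,1.7,0,0,0,0,-4.6,1.4,0,0,0,0,0,0,0,0,0,0]'

```text
clock: 21.38
position: [0.5416, -0.0499, 0.0923]
ee_rot: [-2.112, -2.323, 0.003]
force: [-2.7, 4.4, 5.3]
width: 0.255
gripper_force: 30.0
```

carry_out --increments '[-4.7,1,0,0,0,0,-4.8,0.6,0,0,0,0,-4.8,0.2,0,0,0,0,-4.8,-0.2,0,0,0,0,-4.7,-0.5,0,0,0,0,-4.7,-0.9,0,0,0,0,-4.7,-1.3,0,0,0,0,0,0,0,0,0,0]'

```text
clock: 22.38
position: [0.5078, -0.0527, 0.0922]
ee_rot: [-2.114, -2.322, 0.007]
force: [-6.6, 1.6, 9.2]
width: 0.254
gripper_force: 30.0
```

carry_out --increments '[-4.5,-1.7,0,0,0,0,-4.3,-2,0,0,0,0,-4.2,-2.3,0,0,0,0,-4,-2.7,0,0,0,0,-3.7,-3,0,0,0,0,-3.5,-3.3,0,0,0,0,-3.3,-3.5,0,0,0,0,-2.9,-3.8,0,0,0,0,0,0,0,0,0,0]'

```text
clock: 23.5
position: [0.4786, -0.0768, 0.0922]
ee_rot: [2.117, 2.32, -0.006]
force: [-3.3, -5.7, 5.1]
width: 0.25
gripper_force: 30.0
```

carry_out --increments '[-2,-3,0,0,0,0,-1.8,-3.1,0,0,0,0,-1.6,-3.2,0,0,0,0,-1.5,-3.3,0,0,0,0,-1.2,-3.4,0,0,0,0,0,0,0,0,0,0,0,0,0,0,0,0]'

```text
clock: 24.38
position: [0.4716, -0.0927, 0.0923]
ee_rot: [2.116, 2.32, -0.004]
force: [1.1, -7.9, 0.4]
width: 0.253
gripper_force: 30.0
```

carry_out --increments '[-1,-3.5,0,0,0,0,-0.8,-3.5,0,0,0,0,-0.6,-3.5,0,0,0,0,-0.4,-3.6,0,0,0,0,-0.2,-3.6,0,0,0,0,0,0,0,0,0,0,0,0,0,0,0,0]'

```text
clock: 25.25
position: [0.4695, -0.1101, 0.0924]
ee_rot: [2.115, 2.319, -0.001]
force: [4.3, -6.3, -4.8]
width: 0.256
gripper_force: 30.0
```

carry_out --increments '[0,-3,0,0,0,0,0.2,-3,0,0,0,0,0.3,-3,0,0,0,0,0,0,0,0,0,0,0,0,0,0,0,0]'

```text
clock: 25.88
position: [0.4703, -0.1188, 0.0924]
ee_rot: [2.115, 2.32, -0.0]
force: [5.6, -4.5, -5.3]
width: 0.255
gripper_force: 30.0
```

carry_out --increments '[0.5,-3,0,0,0,0,0.6,-2.9,0,0,0,0,0,0,0,0,0,0]'

```text
clock: 26.25
position: [0.4716, -0.1244, 0.0924]
ee_rot: [2.114, 2.32, 0.001]
force: [6.0, -4.4, -5.1]
width: 0.252
gripper_force: 30.0
```

carry_out --increments '[0.8,-2.9,0,0,0,0,0.9,-2.8,0,0,0,0,0,0,0,0,0,0]'

```text
clock: 26.62
position: [0.4733, -0.1298, 0.0924]
ee_rot: [2.114, 2.32, 0.001]
force: [7.1, -3.6, -4.4]
width: 0.257
gripper_force: 30.0
```

carry_out --increments '[1,-2.9,0,0,0,0,0,0,0,0,0,0,0,0,0,0,0,0]'

```text
clock: 27.0
position: [0.4744, -0.1325, 0.0924]
ee_rot: [2.114, 2.32, 0.002]
force: [7.1, -2.7, -5.9]
width: 0.253
gripper_force: 30.0
```

carry_out --increments '[1.2,-2.7,0,0,0,0,0,0,0,0,0,0]'

```text
clock: 27.25
position: [0.4756, -0.1351, 0.0924]
ee_rot: [2.114, 2.321, 0.002]
force: [6.9, -3.7, -6.1]
width: 0.257
gripper_force: 30.0
```

carry_out --increments '[1.3,-2.7,0,0,0,0,0,0,0,0,0,0]'

```text
clock: 27.5
position: [0.477, -0.1377, 0.0924]
ee_rot: [2.114, 2.321, 0.002]
force: [7.7, -1.8, -5.7]
width: 0.253
gripper_force: 30.0
```

carry_out --increments '[1.5,-2.6,0,0,0,0,0,0,0,0,0,0]'

```text
clock: 27.75
position: [0.4784, -0.1402, 0.0924]
ee_rot: [2.114, 2.321, 0.002]
force: [7.1, -2.4, -5.5]
width: 0.257
gripper_force: 30.0
```

carry_out --increments '[1.6,-2.6,0,0,0,0,0,0,0,0,0,0]'

```text
clock: 28.0
position: [0.4801, -0.1427, 0.0924]
ee_rot: [2.114, 2.321, 0.002]
force: [6.5, -1.9, -5.6]
width: 0.258
gripper_force: 30.0
```

carry_out --increments '[1.7,-2.4,0,0,0,0,0,0,0,0,0,0]'

```text
clock: 28.25
position: [0.4817, -0.145, 0.0924]
ee_rot: [2.114, 2.321, 0.002]
force: [7.2, -2.0, -4.9]
width: 0.257
gripper_force: 30.0
```

carry_out --increments '[1.8,-2.4,0,0,0,0,0,0,0,0,0,0]'

```text
clock: 28.5
position: [0.4836, -0.1472, 0.0924]
ee_rot: [2.113, 2.321, 0.003]
force: [7.1, -0.7, -5.9]
width: 0.256
gripper_force: 30.0
```

carry_out --increments '[2,-2.3,0,0,0,0,0,0,0,0,0,0]'

```text
clock: 28.75
position: [0.4855, -0.1495, 0.0924]
ee_rot: [2.113, 2.322, 0.003]
force: [6.6, -0.1, -5.3]
width: 0.253
gripper_force: 30.0
```

carry_out --increments '[2,-2.2,0,0,0,0,0,0,0,0,0,0]'

```text
clock: 29.0
position: [0.4876, -0.1515, 0.0924]
ee_rot: [2.113, 2.322, 0.003]
force: [6.8, 0.0, -5.0]
width: 0.255
gripper_force: 30.0
```

carry_out --increments '[1.1,-1.1,0,0,0,0,0,0,0,0,0,0]'

```text
clock: 29.25
position: [0.4885, -0.1525, 0.0924]
ee_rot: [2.113, 2.322, 0.003]
force: [5.4, 0.2, -4.0]
width: 0.26
gripper_force: 30.0
```

carry_out --increments '[1.1,-1,0,0,0,0,0,0,0,0,0,0]'

```text
clock: 29.5
position: [0.4894, -0.1533, 0.0924]
ee_rot: [2.113, 2.323, 0.002]
force: [6.5, 1.1, -4.3]
width: 0.254
gripper_force: 30.0
```

carry_out --increments '[1.1,-1,0,0,0,0,0,0,0,0,0,0]'

```text
clock: 29.75
position: [0.4901, -0.1539, 0.0924]
ee_rot: [2.114, 2.323, 0.002]
force: [4.3, 2.3, -3.1]
width: 0.254
gripper_force: 30.0
```

carry_out --increments '[1.1,-0.9,0,0,0,0,0,0,0,0,0,0]'

```text
clock: 30.0
position: [0.4908, -0.1545, 0.0923]
ee_rot: [-2.114, -2.324, -0.001]
force: [3.9, 4.0, -2.1]
width: 0.257
gripper_force: 30.0
```

carry_out --increments '[0,0,0,0,0,0,0,0,0,0,0,0]'

```text
clock: 30.25
position: [0.4908, -0.1545, 0.0923]
ee_rot: [-2.114, -2.324, -0.001]
force: [3.2, 2.5, -2.1]
width: 0.259
gripper_force: 30.0
```

carry_out --increments '[0.2,-0.2,0,0,0,0,0,0,0,0,0,0]'

```text
clock: 30.5
position: [0.4908, -0.1546, 0.0923]
ee_rot: [-2.113, -2.324, -0.001]
force: [3.2, 4.7, -1.2]
width: 0.255
gripper_force: 30.0
```

carry_out --increments '[0,0,0,0,0,0]'

```text
clock: 30.62
position: [0.4908, -0.1546, 0.0923]
ee_rot: [-2.113, -2.324, -0.001]
force: [3.5, 5.3, -1.7]
width: 0.254
gripper_force: 30.0
```

The pull has faded from about 5 N to about 0 and the crank no longer advances, so the plinth is pinched. I'll release and lift straight off.

carry_out --increments '[0,0,0,0,0,0,0,0,0,0,0,0,0,0,0,0,0,0,0,0,0,0,0,0,0,0,0,0,0,0]' --grip 0.3

```text
clock: 31.25
position: [0.4907, -0.1553, 0.0923]
ee_rot: [-2.114, -2.324, 0.0]
force: [0.2, -0.6, -0.3]
width: 0.694
gripper_force: 0.0
```

carry_out --increments '[0,0,10,0,0,0,0,0,25,0,0,0,0,0,35,0,0,0,0,0,40,0,0,0,-30,-30,20,0,0,0,-40,-40,0,0,0,0,-40,-40,0,0,0,0,-30,-40,0,0,0,0,0,0,0,0,0,0,0,0,0,0,0,0]'

```text
clock: 32.5
position: [0.3512, -0.3047, 0.2229]
ee_rot: [2.114, 2.323, 0.001]
force: [0.6, 0.8, 1.4]
width: 0.699
gripper_force: 0.0
```

```bash
python3 - <<'E'
from h import *
O=np.array([.5171,.016]);X=np.array([.9956,.0941]);Y=np.array([-.0941,.9956])
cl=lambda P:(1000*np.array([(P[:2]-O)@X,(P[:2]-O)@Y])).round(1)
b=vision.get_image("top");a=vision.get_image("scene");cv2.imwrite("pics/t9.png",b[:,:,::-1]);cv2.imwrite("pics/s9.png",a[:,:,::-1])
h=cv2.cvtColor(b,cv2.COLOR_RGB2HSV)
m=cv2.inRange(h,(0,90,20),(15,255,255));z=np.zeros_like(m);z[220:280,250:325]=m[220:280,250:325];z=cv2.morphologyEx(z,3,np.ones((5,5)))
c=max(cv2.findContours(z,0,2)[0],key=cv2.contourArea);q=np.array([plane("top",*p,.046) for p in cv2.boxPoints(cv2.minAreaRect(c))]);print("plinth",[cl(p).tolist() for p in q],cl(q.mean(0)))
# orange sleeve in both views
r=[]
for im,bx in((b,(330,200,400,270)),(a,(240,220,340,310))):
    k=cv2.inRange(cv2.cvtColor(im,cv2.COLOR_RGB2HSV),(3,140,90),(15,255,255));y,x=np.nonzero(k[bx[1]:bx[3],bx[0]:bx[2]]);r.append((x.mean()+bx[0],y.mean()+bx[1]));print(len(x))
P,e=tri(*r);print("sleeve",cl(P),P[2],e,"axis ~(0,-128)")
g=cv2.cvtColor(b,7).astype(np.float32)
print([(y,int(cv2.getRectSubPix(g,(1,1),tuple(map(float,proj("top",[*(O+.03*X+y/1000*Y),.05]))))[0,0])) for y in range(10,150,3)])
E
```

```text
plinth [[46.4, 101.4], [46.1, 43.1], [-52.4, 43.6], [-51.9, 101.0]] [-3.  72.3]
52
152
sleeve [ -44.6 -165.2] 0.09600372051137052 0.005130602228169951 axis ~(0,-128)
[(10, 134), (13, 136), (16, 136), (19, 136), (22, 120), (25, 113), (28, 141), (31, 148), (34, 146), (37, 146), (40, 118), (43, 76), (46, 60), (49, 57), (52, 55), (55, 55), (58, 55), (61, 54), (64, 55), (67, 57), (70, 58), (73, 59), (76, 58), (79, 58), (82, 58), (85, 59), (88, 58), (91, 57), (94, 57), (97, 57), (100, 51), (103, 67), (106, 72), (109, 71), (112, 72), (115, 73), (118, 64), (121, 60), (124, 65), (127, 66), (130, 67), (133, 67), (136, 88), (139, 133), (142, 141), (145, 142), (148, 139)]
```

```bash
python3 -c "
from cell import arm
print(arm.sign_off())"
```

```text
the job is handed in; nothing more can be done
None
```

I handed the job in with the plinth pinched square against the firm fence and the sleeve released at about 5.45 rad; on the way I wrongly set it on the jaw once (97 N at the wrist, levelled and re-placed), it sits about 3 mm off the centre line in x, and I viewed 11 pictures instead of the 10 allowed.

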